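Air the toiletries case: raise the sash and bolt it up

TASK

Raise the glass sash of the toiletries case by pushing up under its lip until it meets its stop at the height mark, and press it up against the stop firmly but gently for a good second, with about 12 N and never more than 25 N. Then push the bolt beside it fully home so that it lies under the lip and keeps the sash up, again with no more than 25 N; leave the other things on and around the case where they are.

Things in the scene. Friction and masses are not known exactly. Their poses are not given: they have to be found in the camera images.
- case: Fixed oak and glass case. Origin: its middle line, 20 mm below the top of its plinth; x into the case, away from the robot, y to the robot's left, z up. Plinth x -150 to 170 mm, y +-220 mm. Jambs (30 mm wide, centred y = +-125 mm, front faces x = -60 mm, tops z = 350 mm) guide a glazed sash. In front of them are only the lip, the bolt, and low things (to 14 mm) on the plinth.
- lip (a point): Middle of the lip's front lower edge. The lip is an oak ledge low on the sash, 180 mm wide (case y), 12 mm thick, 35 mm out from the jamb fronts, flat below; it moves with the sash. This point is at case x -95, y 0, z 125 mm + joint sash. Closed fingertips leaning forward 30 to 45 degrees and reaching about 10 mm under the edge near its middle can lift it.
- mark (a point): Height mark: a thin steel strip, 4 mm high, across the front of the left jamb (case y = +125 mm, z = 225 mm). The lip's underside is level with it when the sash is up at its stop.
- sash (a joint): Sash height in m: 0 lowest, 0.100 at its rigid upper stop (the height mark). Nearly counterbalanced, it stays where it is left; lifting takes 1 to 6 N upward, and at the stop the force rises steeply. A leaning finger also feels a sideways force at the edge, so the whole force while lifting can reach 12 N: judge the stop by the upward part.
- tab (a point): Centre of the bolt's thumb tab, an upright steel plate 10 mm thick (case y), 32 mm along case x, 40 mm tall, in front of the right jamb: case x -101, y -175 mm + joint bolt, z 232 mm. Push its outer (-y) face towards +y; the space outside it is free. Behind and below it the rod lies on a cradle (front edge case x -90, top z 211 mm).
- bolt (a joint): Travel of the bolt in m towards case +y: 0 drawn out, 0.045 fully home at a rigid stop. Sliding takes 3 N; it stays where left. Its rod is 10 mm square, its tip 75 mm to +y of the tab's centre, its top at case z 222 mm. Home, it reaches 35 mm under the raised lip with 3 mm of play; if the sash hangs over 3 mm low, lip and rod block each other.
- bowl: Bystander, leave alone: white ceramic trinket bowl, 90 mm wide, 40 mm high, inside the case. Origin: centre of its underside.
- salts_box: Bystander, leave alone: round wooden box, 80 mm wide, 62 mm high, inside the case. Origin: centre of its underside.
- tweezers_case: Bystander, leave alone: flat metal case 100 x 22 x 14 mm, on the plinth's front left corner. Origin: centre of its underside.
- travel_bottle: Bystander, leave alone: white plastic bottle, 40 mm wide, 107 mm high, on the table to the left. Origin: centre of its underside.
- hair_stick_a: Bystander, leave alone: bamboo stick 180 mm long, 11 mm thick at most, lying on the plinth in front of the sash, along case y. Origin: centre of its underside.
- hair_stick_b: Bystander, leave alone: second bamboo stick, the same. Origin: centre of its underside.
- soap: Bystander, leave alone: soap block 75 x 50 x 25 mm, on the table to the right. Origin: centre of its underside.
- tooth_cup: Bystander, leave alone: white ceramic cup, 72 mm wide, 95 mm high, on the table to the left. Origin: centre of its underside.

How it is judged:
On the way:
1. the sash is pressed up against its stop by the fingers with 6 to 22 N for 0.4 s (value of joint sash above 0.098 m and contact force between the fingers and sash between 6 and 22 N), for 0.4 s.
At the end, for the whole second after the job is handed in: The sash is within 5 mm of its upper stop at the height mark, and the bolt is within 3 mm of fully home, under the lip (value of joint sash above 0.095 m and value of joint bolt above 0.042 m); the robot touches nothing.
It fails at once if the sash is pushed with more than 25 N (contact force between anything else and sash above 25 N).
It fails at once if the bolt is pushed with more than 25 N (contact force between anything else and bolt above 25 N).
It fails at once if a bystander is moved by more than 25 mm (distance of any of bowl, salts_box, tweezers_case, travel_bottle, hair_stick_a, hair_stick_b, soap, tooth_cup from where it was at the start of the episode above 0.025 m).
It also fails if it takes over 69 s, if anything falls off the work surface, if the arm or the gripper's body presses on something with over 40 N, if the wrist force passes 120 N, or if a joint passes its speed limit or range.

ROBOT

A 6-joint arm with a two-finger parallel gripper is mounted at the origin on the work surface. World frame = base frame: x ahead of the robot, y to its left, z up, the work surface at z = 0. Lengths are in m, angles in rad, forces in N, time in s.
With the tool pointing down it reaches from about 0.35 to 0.725 m from the base axis. Payload 6 kg.
Tool frame: the origin (TCP) lies midway between the tips of the shut fingers; the grasp point (between the pads) lies 19 mm behind it; x points along the fingers, y is the direction in which the jaws open and shut, and the axes are right-handed (so a half turn about x gives the same grasp; the last joint's range is limited). The gripper opens to 85 mm and grips with 20 to 120 N. Pads are 22 mm wide; open, the fingers measure 114 mm over their backs; the gripper's body (76 mm by 85 mm) begins 54 mm behind the grasp point. The pads swing forward as they close: fully open they stand 13 mm farther back than shut.
Start: joints at [-0.808, 0.04, 0.085, 0, -1.615, -0.334], TCP at [0.249, -0.546, 0.231] pointing down, gripper open.
Joint ranges: [-2.56, 2.56], [-1.29, 2.01], [-1.08, 1.49], [-3.29, 1.98], [-2.81, -0.18], [-2.99, 2.99]. Speed limits (rad/s): [2.57, 2.57, 3.01, 3.14, 3.14, 3.14].

INTERFACE

Orientations are given as a unit quaternion [w, x, y, z].
In Python, from bench import * gives the robot as it stands. The module is installed in compiled form; this text tells all that it offers.
- The arm moves only by the shell command python3 -m handwheel 'ROWS'. ROWS is a JSON object of lists of equal length, an entry for each row: "delta_rot": the turn, a rotation vector about the tool's x, y, z in degrees, a list of three; "dp": the shift along the tool's x, y, z in mm, a list of three; "grip": the closure, from 0 (fully open) to 1 (shut). A call has 1 to 5 rows; each row is the pose to reach, as a shift and turn from the pose commanded when the call began, along the tool's axes at that moment; what a row does not reach only later rows make up. A row lasts 1/10 s, in which the tool goes at most 50 mm and 8.59 degrees, less where a joint would pass 70% of its speed; a pose out of reach is approached as far as the arm can. A call with a gripper value outside its range is refused whole. The fingers move at their own pace and stop on an object; the grip force is fixed at half the most. Time passes only in rows, so rows that repeat a pose let the fingers close. It gives the time, the measured TCP pose, the force and the opening at its end, in the units of the state.
- observe(): the state, without advancing time (a new reading comes with each control period).
- grab_frame(name): name is "scene" or "top" or "wrist"; returns a dict with "frame" (480x640x3 uint8, red, green, blue), "z_map" (480x640 float32, m along the optical axis (not along the pixel's ray), 0 where there is no reading), "mtx" (3x3 intrinsics, pixels), "eye" and "attitude" of the camera in the world; the wrist camera has in their place "mount" (4x4, takes a point from camera to tool coordinates, whose origin is the TCP and whose axes are the tool frame's). Camera axes: x right, y down, z forward; pixel columns grow to the right and rows downward; lengths in m; the calibration is good to about 2 mm. The wrist camera is an equidistant fisheye: a pixel r from the principal point sees the ray r / f radians off the axis. A picture is of the moment at which its call begins: read the wrist's pose just before it.
- job_done(): hands the job in, once; it reports no verdict.
The state is a dict: "time_s": time; "qpos": joint angles; "joint_velocities": joint speeds; "joint_torque": joint torques, N m; "tool_pos": TCP position; "orientation": TCP orientation; "ft_force": force on the tool from outside, world axes, zero at the start; "ft_torque": the same for the moment, N m; "gripper_width": finger opening in m.
Only numpy, scipy, OpenCV 4.12 (cv2) and the standard library are available. Lean on these libraries where they do the work, as an engineer would, in place of code of your own. Each camera call takes 0.05 s, during which the arm holds its last target.

## Working session

There is one attempt and no reset: what is moved stays moved. The work goes in short steps, Python scripts to look and compute and a shell command to move; the robot and the scene stay as the last step left them, time stands still between calls to the robot, and variables do not carry over. Pictures are saved under pics/ and viewed, and the job is handed in when it is done.

```bash
mkdir -p pics
python3 - <<'E'
from bench import *
import cv2,numpy as np
s=observe();print(s)
for n in("scene","top"):
    f=grab_frame(n);cv2.imwrite(f"pics/{n}0.png",f["frame"][:,:,::-1]);print(n,f["mtx"].tolist(),np.array(f["eye"]).tolist(),np.array(f["attitude"]).tolist())
    np.savez(f"{n}0.npz",**f)
E
```

```text
{'time_s': 0.0, 'qpos': array([-8.08313722e-01,  4.07924611e-02,  8.38257924e-02, -4.60666246e-04,
       -1.61555970e+00, -3.33694733e-01]), 'joint_velocities': array([-1.63530066e-03, -2.01189106e-04,  7.77527773e-04, -1.71440450e-03,
       -9.08502505e-04, -9.42487186e-05]), 'joint_torque': array([-1.59099578e-03, -3.68192267e+01,  3.47409046e+01,  6.93255454e+00,
       -5.44256225e-03, -4.82063388e-05]), 'tool_pos': array([ 0.24938419, -0.54533906,  0.2302987 ]), 'orientation': array([ 0.69073631, -0.14984077,  0.69109597,  0.15105447]), 'ft_force': array([ 0.61409733,  0.20264527, -0.76044342]), 'ft_torque': array([ 0.00386978, -0.0230684 ,  0.0116068 ]), 'gripper_width': 0.08491192658303985}
scene [[491.6389815631261, 0.0, 314.5911071336242], [0.0, 491.6389815631261, 232.3770980411396], [0.0, 0.0, 1.0]] [1.237184700286947, -0.0302031721056382, 0.9562990146060582] [-0.24558285243451095, 0.6615715229407394, 0.6667442152560614, -0.2397171959759646]
top [[607.2427455747713, 0.0, 323.2370479025847], [0.0, 607.2427455747713, 235.41661172099285], [0.0, 0.0, 1.0]] [0.38824787725955806, -0.024794875580260486, 1.647652392961453] [0.05133139953913382, -0.6957146623873204, 0.7152127533580052, -0.04262526709255603]
```

View pics/scene0.png

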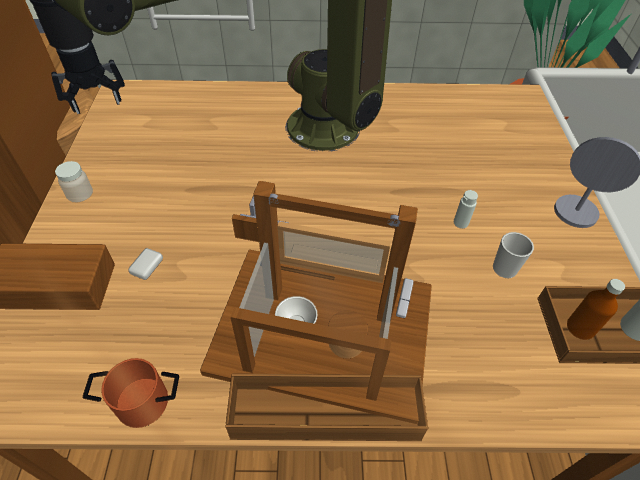

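View pics/top0.png

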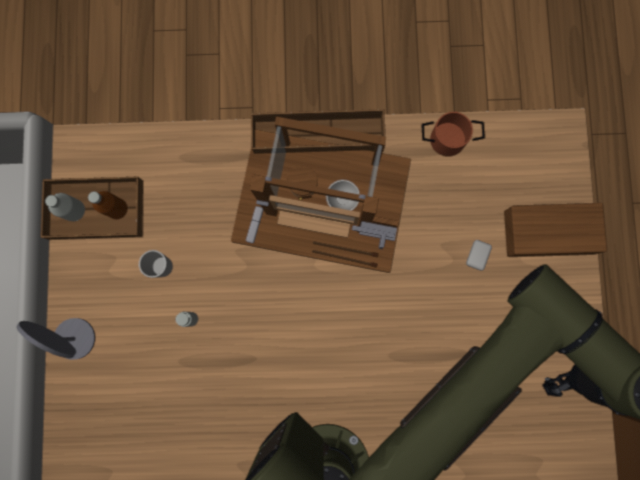

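Run:
```python
import cv2,numpy as np
f=np.load("top0.npz");c=f["frame"][100:280,225:425,::-1]
cv2.imwrite("pics/topc.png",cv2.resize(c,None,fx=4,fy=4,interpolation=cv2.INTER_CUBIC)[:600*2])
z=f["z_map"];from scipy.spatial.transform import Rotation as R
q=f["attitude"];Rm=R.from_quat([q[1],q[2],q[3],q[0]]).as_matrix();print(Rm)
v,u=np.mgrid[:480,:640];K=f["mtx"]
P=np.stack([(u-K[0,2])/K[0,0]*z,(v-K[1,2])/K[1,1]*z,z],-1)@Rm.T+f["eye"]
np.save("topP.npy",P)
print(P[300,200],P[255,480])
for (a,b) in[(240,235),(390,265),(405,160),(255,150),(310,225),(382,240),(395,225),(262,205),(365,232),(370,205)]:print(a,b,P[b,a].round(4))
```

```text
[[-0.02669239 -0.99079197  0.13273579]
 [-0.99954403  0.02832839  0.01045175]
 [-0.0141157  -0.13239628 -0.99109635]]
[ 0.44219874  0.33126229 -0.00214866] [ 0.54049197 -0.42476812  0.02778127]
240 235 [0.6129 0.2169 0.0265]
390 265 [ 0.5209 -0.1843  0.0221]
405 160 [ 0.8069 -0.2367  0.0267]
255 150 [0.8388 0.1697 0.0577]
310 225 [0.6168 0.0235 0.1447]
382 240 [ 0.5602 -0.1454  0.2554]
395 225 [ 0.5958 -0.1779  0.2452]
262 205 [0.6673 0.1408 0.1653]
365 232 [ 0.5849 -0.109   0.2195]
370 205 [ 0.6263 -0.1145  0.3466]
```

View pics/topc.png

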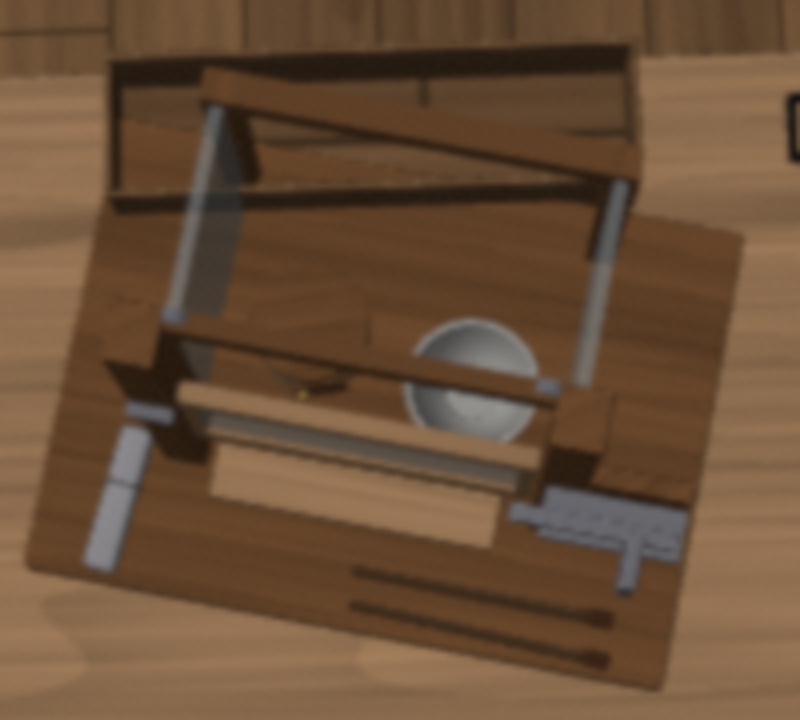

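```bash
cat > h.py <<'E'
import numpy as np
from scipy.spatial.transform import Rotation as R
def rq(q): return R.from_quat([q[1],q[2],q[3],q[0]])
def proj(P,f):
    c=rq(f["attitude"]).inv().apply(P-f["eye"]);K=f["mtx"]
    return np.stack([c[:,0]/c[:,2]*K[0,0]+K[0,2],c[:,1]/c[:,2]*K[1,1]+K[1,2]],-1)
E
python3 - <<'E'
from h import *
from scipy.optimize import least_squares
f=dict(np.load("top0.npz"))
px=np.array([(28,567),(660,690),(743,235),(210,497),(490,547),(105,362),(560,450),(605,458),(625,592)])/4+[225,100]
def model(p):
    x,y,yaw,z,s,b=p
    L=np.array([(-150,220,20),(-150,-220,20),(170,-220,20),(-95,90,131+s),(-95,-90,131+s),(-60,140,350),(-60,-110,350),(-60,-140,350),(-117,-175+b,252)])/1000
    return R.from_euler('z',yaw).apply(L)+[x,y,z]
r=least_squares(lambda p:np.r_[(proj(model(p),f)-px).ravel(),p[3]*300,p[4]*.05],[.68,0,-.15,0,0,0])
print(r.x.round(4));print((proj(model(r.x),f)-px).round(2))
P=np.load("topP.npy")
print(P[250:262,300:306,2].mean(),P[290:310,290:310,2].mean(), P[222:230,290:325,2].round(3)[::3,::5])
E
```

```text
[ 6.94100e-01 -4.70000e-03 -2.19900e-01 -2.10000e-03  1.73906e+01
  6.46880e+00]
[[-1.    0.22]
 [ 1.04  0.48]
 [ 0.99  0.02]
 [ 0.35 -0.11]
 [ 1.02  0.95]
 [-0.7  -0.12]
 [-1.88 -0.73]
 [ 0.49 -0.14]
 [ 0.08 -0.4 ]]
0.011604920740261331 0.016372077104192154 [[0.152 0.147 0.143 0.146 0.146 0.144 0.146]
 [0.151 0.147 0.142 0.149 0.145 0.145 0.138]
 [0.019 0.021 0.142 0.147 0.143 0.149 0.143]]
```

Run:
```python
import cv2,numpy as np
f=np.load("scene0.npz");c=f["frame"][170:350,200:440,::-1]
cv2.imwrite("pics/scc.png",cv2.resize(c,None,fx=3.3,fy=3.3,interpolation=cv2.INTER_CUBIC))
```

```text
(no output)
```

View pics/scc.png

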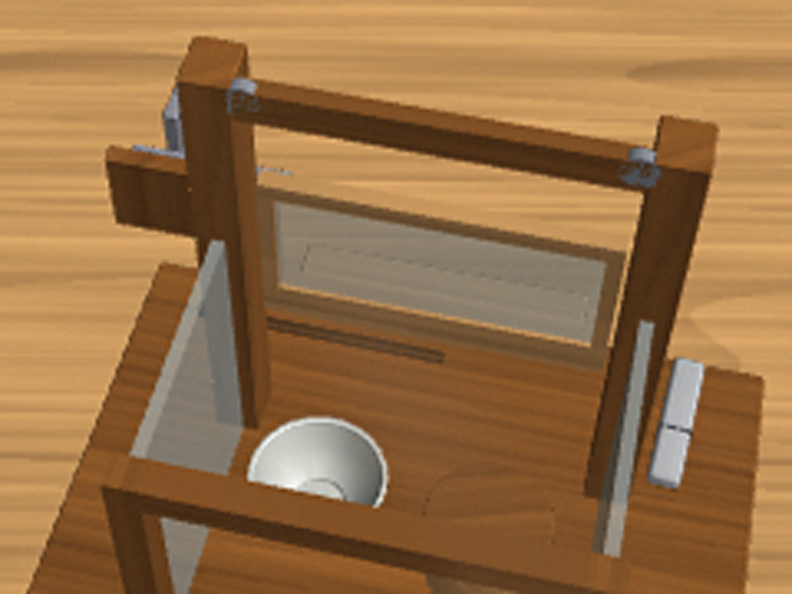

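```bash
cat >> h.py <<'E'
CX,CY,YAW,CZ=0.6941,-0.0047,-0.2199,-0.001
try:
    from calib import *
except ImportError: pass
Rc=R.from_euler('z',YAW)
def c2w(p): return Rc.apply(np.asarray(p)/1000.)+[CX,CY,CZ]
def w2c(p): return Rc.inv().apply(np.asarray(p)-[CX,CY,CZ])*1000
def Rt(lean,flip=1):
    a=np.radians(lean);d=np.array([np.sin(a),0,-np.cos(a)]);y=np.array([0,flip,0]);
    return Rc*R.from_matrix(np.stack([d,y,np.cross(d,y)],1))
def go(pc,lean=45,flip=1):
    from bench import observe
    s=observe();Q=rq(s["orientation"])
    print("case",w2c(s["tool_pos"]).round(1),"F_case",Rc.inv().apply(s["ft_force"]).round(2),"t",s["time_s"])
    print("dp",(Q.inv().apply(c2w(pc)-s["tool_pos"])*1000).round(1),"rot",np.degrees((Q.inv()*Rt(lean,flip)).as_rotvec()).round(1))
def st():
    from bench import observe
    s=observe();print("case",w2c(s["tool_pos"]).round(1),"F_case",Rc.inv().apply(s["ft_force"]).round(2),"t",round(s["time_s"],2),"q",s["qpos"].round(2),"g",round(s["gripper_width"],4))
E
python3 - <<'E'
from h import *
go([-230,-30,220],45,1);go([-230,-30,220],45,-1);st()
E
```

```text
case [-316.1 -624.7  231.4] F_case [-0.12 -0.6  -0.96] t 0.1
dp [ 12.  421.9 427.8] rot [ 35.2 -43.4 -14.7]
case [-316.1 -624.7  231.4] F_case [-0.12 -0.6  -0.96] t 0.1
dp [ 12.  421.9 427.8] rot [-133.6   18.7  -55.4]
case [-316.1 -624.7  231.4] F_case [-0.12 -0.6  -0.96] t 0.1 q [-0.81  0.04  0.08 -0.   -1.62 -0.33] g 0.0854
```

```bash
python3 -m handwheel '{"dp":[[12,422,428],[12,422,428],[12,422,428],[12,422,428],[12,422,428]],"delta_rot":[[35.2,-43.4,-14.7],[35.2,-43.4,-14.7],[35.2,-43.4,-14.7],[35.2,-43.4,-14.7],[35.2,-43.4,-14.7]],"grip":[1,1,1,1,1]}'; python3 -c "
from h import *
go([-230,-30,220])"
```

```text
time_s: 0.6
tool_pos: [0.3349, -0.3203, 0.2274]
orientation: [0.876, -0.014, 0.481, -0.033]
ft_force: [0.3, 1.7, 1.7]
gripper_width: 0.0122
case [-281.8 -386.3  228.4] F_case [-0.09  1.67  1.7 ] t 0.6
dp [ 52.1 341.7 101.1] rot [  9.8 -12.2  -3.9]
```

```bash
python3 -m handwheel '{"dp":[[52,342,101],[52,342,101],[52,342,101],[52,342,101],[52,342,101]],"delta_rot":[[9.8,-12.2,-3.9],[9.8,-12.2,-3.9],[9.8,-12.2,-3.9],[9.8,-12.2,-3.9],[9.8,-12.2,-3.9]],"grip":[1,1,1,1,1]}'; python3 -c "
from h import *
go([-230,-30,220])"
```

```text
time_s: 1.1
tool_pos: [0.4264, -0.1743, 0.2188]
orientation: [0.916, 0.038, 0.385, -0.104]
ft_force: [1.9, -2.6, 0.4]
gripper_width: -0.0001
case [-224.3 -223.9  219.8] F_case [ 2.41 -2.11  0.37] t 1.1
dp [ -5.9 193.9  -2.9] rot [ 0.3 -0.5  0.5]
```

```bash
python3 -m handwheel '{"dp":[[-6,194,-3],[-6,194,-3],[-6,194,-3],[-6,194,-3],[-6,194,-3]],"delta_rot":[[0,0,0],[0,0,0],[0,0,0],[0,0,0],[0,0,0]],"grip":[1,1,1,1,1]}'
python3 - <<'E'
from h import *
from bench import *
import cv2
go([-230,-30,220])
s=observe();f=grab_frame("wrist");cv2.imwrite("pics/w1.png",f["frame"][:,:,::-1])
np.savez("w1.npz",pos=s["tool_pos"],ori=s["orientation"],**f);print(f["mtx"],f["mount"])
E
```

```text
time_s: 1.6
tool_pos: [0.4668, 0.0207, 0.2228]
orientation: [0.914, 0.035, 0.391, -0.102]
ft_force: [-0.3, -0.7, -0.5]
gripper_width: 0.0
case [-227.4  -24.8  223.8] F_case [-0.17 -0.76 -0.46] t 1.6
dp [ 1.  -5.1 -4.5] rot [ 0.8 -1.2  0.4]
[[371.64829954   0.         316.03308437]
 [  0.         371.64829954 237.12519165]
 [  0.           0.           1.        ]] [[ 2.41944363e-04 -3.25221120e-01  9.45637967e-01 -1.42625878e-01]
 [ 9.99999970e-01  1.02691355e-04 -2.20535729e-04 -7.05082988e-04]
 [-2.53859675e-05  9.45637992e-01  3.25221136e-01 -8.29792330e-02]
 [ 0.00000000e+00  0.00000000e+00  0.00000000e+00  1.00000000e+00]]
```

View pics/w1.png

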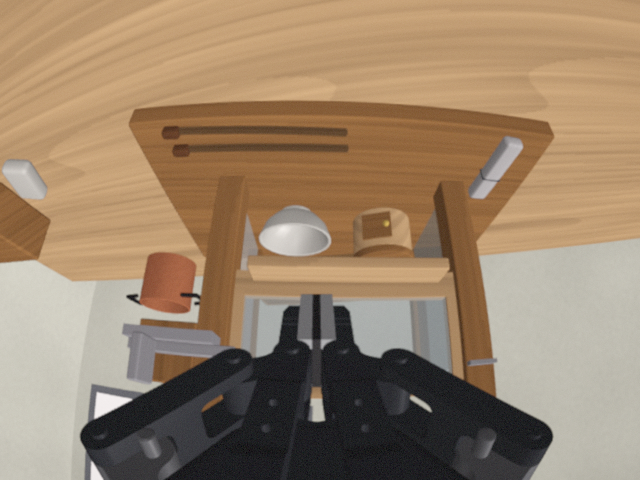

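Run:
```python
import cv2,numpy as np
f=np.load("w1.npz")["frame"][:,:,::-1]
cv2.imwrite("pics/w1a.png",cv2.resize(f[230:330,225:490],None,fx=3,fy=3,interpolation=cv2.INTER_CUBIC))
cv2.imwrite("pics/w1b.png",cv2.resize(f[300:400,110:260],None,fx=5,fy=5,interpolation=cv2.INTER_CUBIC))
cv2.imwrite("pics/w1c.png",cv2.resize(f[90:200,100:240],None,fx=5,fy=5,interpolation=cv2.INTER_CUBIC))
cv2.imwrite("pics/w1d.png",cv2.resize(f[90:240,430:570],None,fx=4,fy=4,interpolation=cv2.INTER_CUBIC))
```

```text
(no output)
```

View pics/w1a.png

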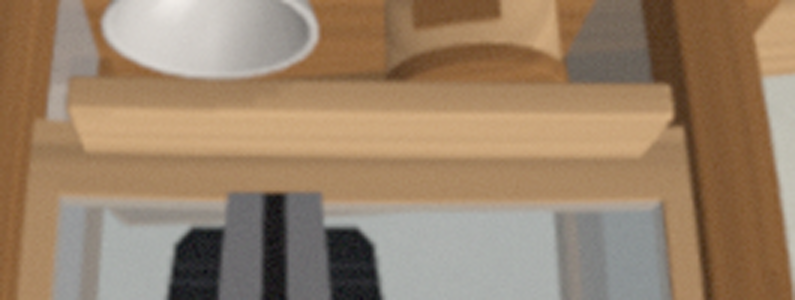

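View pics/w1b.png

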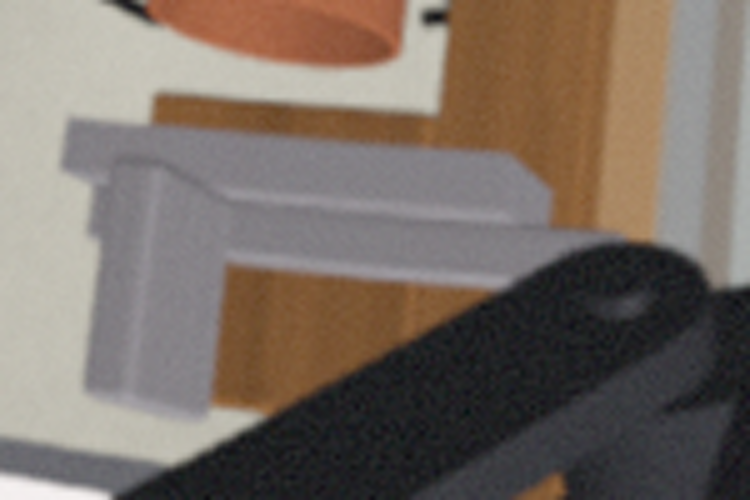

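View pics/w1c.png

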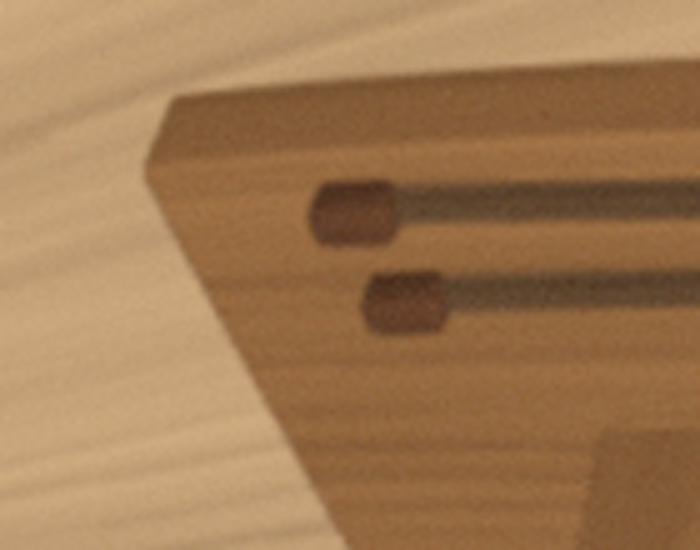

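View pics/w1d.png

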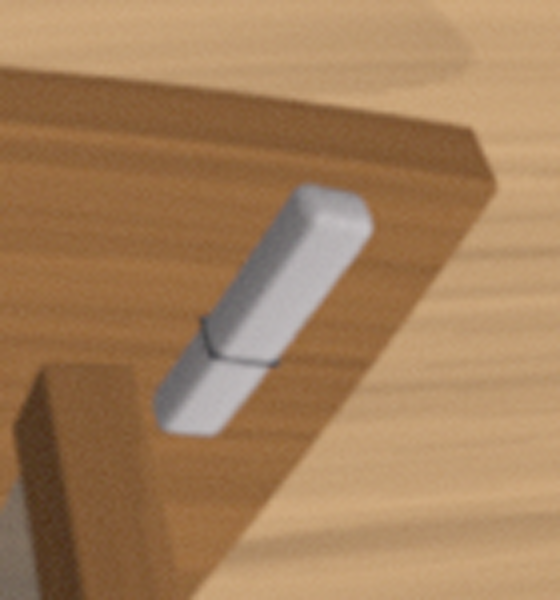

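```bash
cat >> h.py <<'E'
def projw(P,f):
    T=np.linalg.inv(f["mount"]);t=rq(f["ori"]).inv().apply(P-f["pos"])
    c=t@T[:3,:3].T+T[:3,3];r=np.hypot(c[:,0],c[:,1]);th=np.arctan2(r,c[:,2]);K=f["mtx"]
    return c[:,:2]/r[:,None]*th[:,None]*K[0,0]+[K[0,2],K[1,2]]
E
python3 - <<'E'
from h import *
from scipy.optimize import least_squares
f=dict(np.load("top0.npz"));w=dict(np.load("w1.npz"))
px=np.array([(28,567),(660,690),(743,235),(210,497),(490,547),(105,362),(560,450),(605,458),(625,592)])/4+[225,100]
A=lambda l,s,o:np.array(l)/s+np.array(o)
pw=np.r_[A([(70,78),(672,86),(70,106),(672,115),(86,152),(642,158)],3,(225,230)),
 A([(147,172),(175,98),(600,430)],5,(100,90)),A([(495,187),(470,128),(45,367),(132,365)],4,(430,90)),
 A([(112,160),(155,168),(85,388),(127,400),(207,415)],5,(110,300))]
def T(p,L): return R.from_euler('z',p[2]).apply(np.array(L)/1000)+[p[0],p[1],p[3]]
def m1(p):
    s,b=p[4:6]
    return T(p,[(-150,220,20),(-150,-220,20),(170,-220,20),(-95,90,131+s),(-95,-90,131+s),(-60,140,350),(-60,-110,350),(-60,-140,350),(-117,-175+b,252)])
def m2(p):
    s,b=p[4:6]
    return T(p,[(-95,-90,125+s),(-95,90,125+s),(-95,-90,137+s),(-95,90,137+s),(-60,-90,137+s),(-60,90,137+s),
     (-150,-220,20),(-150,-220,0),(-60,-140,20),(-150,220,20),(-150,220,0),(-60,110,20),(-60,140,20),
     (-117,-180+b,212),(-117,-170+b,212),(-117,-180+b,252),(-117,-170+b,252),(-85,-170+b,252)])
res=lambda p:np.r_[(proj(m1(p),f)-px).ravel(),(projw(m2(p),w)-pw).ravel()*1.0]
r=least_squares(res,[.68,0,-.15,0,0,0],loss='soft_l1')
print(r.x.round(4));print((proj(m1(r.x),f)-px).round(1).tolist());print((projw(m2(r.x),w)-pw).round(1).tolist())
r2=least_squares(lambda p:res(p)[18:],r.x,loss='soft_l1');print(r2.x.round(4))
print((projw(m2(r2.x),w)-pw).round(1).tolist())
E
```

```text
[ 6.9800e-01 -1.8000e-03 -2.2220e-01  2.3000e-03  7.4788e+00  2.7666e+00]
[[-2.4, -1.6], [-0.1, -0.9], [0.2, -1.5], [-0.7, -1.4], [-0.3, -0.2], [-2.3, -2.4], [-3.3, -2.7], [-0.9, -2.1], [0.4, -1.8]]
[[-0.3, -2.0], [-0.5, -1.9], [-1.6, 1.3], [1.2, 0.6], [-0.9, 0.2], [-0.4, -0.0], [-2.1, -0.3], [-1.6, 0.6], [-0.1, -0.9], [2.1, 0.3], [2.1, 1.4], [-1.2, -2.3], [0.9, -0.4], [-0.9, -2.6], [1.2, -3.0], [-2.1, 0.5], [0.4, -0.2], [0.6, 1.1]]
[ 6.9990e-01 -1.7000e-03 -2.2090e-01  1.8000e-03  7.3195e+00  1.3580e+00]
[[0.5, -1.7], [-0.8, -1.7], [-0.7, 1.5], [0.9, 0.7], [-0.1, 0.3], [-0.6, 0.0], [-0.9, 0.8], [-0.5, 1.7], [0.7, -0.2], [1.6, 1.0], [1.6, 2.1], [-1.3, -1.7], [0.7, 0.1], [-0.8, -2.6], [1.2, -3.1], [-2.0, 0.1], [0.5, -0.6], [0.6, 0.7]]
```

```bash
echo "CX,CY,YAW,CZ=0.699,-0.0018,-0.2215,0.0018" > calib.py; python3 -c "
from h import *
go([-190,0,98])"
```

```text
case [-231.4  -30.4  220.8] F_case [-0.81  1.14 -0.98] t 1.65
dp [117.1  32.1 -54.6] rot [ 0.8 -1.3  0.4]
```

```bash
python3 -m handwheel '{"dp":[[25,8,-50],[60,32,-55],[117,32,-55],[117,32,-55],[117,32,-55]],"delta_rot":[[0.8,-1.3,0.4],[0.8,-1.3,0.4],[0.8,-1.3,0.4],[0.8,-1.3,0.4],[0.8,-1.3,0.4]],"grip":[1,1,1,1,1]}'; python3 -c "
from h import *
go([-93,0,98])"
```

```text
time_s: 2.15
tool_pos: [0.5458, 0.0426, 0.1272]
orientation: [0.907, 0.044, 0.403, -0.112]
ft_force: [-1.1, -0.3, 0.2]
gripper_width: 0.0001
case [-159.2    9.7  125.4] F_case [-1.05 -0.55  0.15] t 2.15
dp [64.9 -8.2 30.8] rot [-0.4 -2.8  1.2]
```

```bash
python3 -c "
from h import *
go([-140,0,96])"
```

```text
case [-159.2    9.7  125.4] F_case [-1.05 -0.55  0.15] t 2.15
dp [34.9 -9.  -5.4] rot [-0.4 -2.8  1.2]
```

```bash
python3 -m handwheel '{"dp":[[0,0,0]],"delta_rot":[[0,0,0]],"grip":[1]}'; python3 -c "
from h import *
go([-140,0,96])"
```

```text
time_s: 2.25
tool_pos: [0.5454, 0.0436, 0.1291]
orientation: [0.908, 0.044, 0.402, -0.111]
ft_force: [-0.1, 0.1, 0.8]
gripper_width: -0.0002
case [-159.9   10.5  127.3] F_case [-0.09  0.1   0.75] t 2.25
dp [36.7 -9.9 -6.3] rot [-0.4 -2.7  1. ]
```

```bash
python3 -m handwheel '{"dp":[[12,-3,-2],[25,-7,-4],[37,-10,-6],[37,-10,-6],[37,-10,-6]],"delta_rot":[[0,-1,0.3],[-0.2,-2,0.6],[-0.4,-2.7,1],[-0.4,-2.7,1],[-0.4,-2.7,1]],"grip":[1,1,1,1,1]}'; python3 -c "
from h import *
go([-140,0,96]);st()
go([-93,0,98])"
```

```text
time_s: 2.75
tool_pos: [0.5787, 0.0342, 0.1124]
orientation: [0.914, 0.043, 0.39, -0.103]
ft_force: [-0.1, -0.5, 0.0]
gripper_width: -0.0001
case [-125.3    8.7  110.6] F_case [ 0.02 -0.53  0.05] t 2.75
dp [  0.4  -8.7 -20.7] rot [ 0.  -1.2  0.1]
case [-125.3    8.7  110.6] F_case [ 0.02 -0.53  0.05] t 2.75 q [ 0.61 -0.6  -1.08  0.88 -0.73 -2.97] g -0.0001
case [-125.3    8.7  110.6] F_case [ 0.02 -0.53  0.05] t 2.75
dp [31.5 -8.6 14.6] rot [ 0.  -1.2  0.1]
```

```bash
python3 -m handwheel '{"dp":[[-40,0,0],[-60,0,10],[-60,0,20],[-60,0,30],[-60,0,40]],"delta_rot":[[0,0,0],[0,0,0],[8,0,0],[16,0,0],[24,0,0]],"grip":[1,1,1,1,1]}'; python3 -c "
from h import *
st()
go([-180,0,200],38,-1)"
```

```text
time_s: 3.25
tool_pos: [0.5749, 0.0009, 0.2011]
orientation: [0.882, 0.219, 0.388, -0.15]
ft_force: [-0.1, -0.2, 1.1]
gripper_width: -0.0
case [-121.7  -24.6  199.3] F_case [-0.08 -0.21  1.05] t 3.25 q [ 0.58 -0.68 -0.89  0.6  -0.88 -2.99] g -0.0
case [-121.7  -24.6  199.3] F_case [-0.08 -0.21  1.05] t 3.25
dp [-37.6   9.4 -50. ] rot [159.2  -4.8  -3.7]
```

```bash
python3 -m handwheel '{"dp":[[-10,3,-12],[-20,6,-24],[-38,9,-40],[-38,9,-50],[-38,9,-50]],"delta_rot":[[-8.5,0,0],[-17,0,0],[-25.5,0,0],[-34,0,0],[-42.5,0,0]],"grip":[1,1,1,1,1]}'; python3 -c "
from h import *
st()
go([-180,0,200],38,-1)"
```

```text
time_s: 3.75
tool_pos: [0.5221, 0.0381, 0.2001]
orientation: [0.901, -0.121, 0.417, 0.003]
ft_force: [0.5, -0.0, -0.2]
gripper_width: 0.0002
case [-181.4    0.   198.3] F_case [ 0.45  0.06 -0.18] t 3.75 q [ 0.78 -0.85 -0.99  0.65 -1.05 -2.38] g 0.0002
case [-181.4    0.   198.3] F_case [ 0.45  0.06 -0.18] t 3.75
dp [-0.4 -0.8  2. ] rot [-157.5    3.1    5.1]
```

```bash
for i in 1; do python3 -m handwheel '{"dp":[[0,0,0],[0,0,0],[0,0,0],[0,0,0],[0,0,0]],"delta_rot":[[-8.5,0,0],[-17,0,0],[-25.5,0,0],[-34,0,0],[-42.5,0,0]],"grip":[1,1,1,1,1]}'; done
python3 -m handwheel '{"dp":[[0,0,0],[0,0,0],[0,0,0],[0,0,0],[0,0,0]],"delta_rot":[[-8.5,0,0],[-17,0,0],[-25.5,0,0],[-34,0,0],[-42.5,0,0]],"grip":[1,1,1,1,1]}'
python3 -m handwheel '{"dp":[[0,0,0],[0,0,0],[0,0,0],[0,0,0],[0,0,0]],"delta_rot":[[-8.5,0,0],[-17,0,0],[-25.5,0,0],[-34,0,0],[-42.5,0,0]],"grip":[1,1,1,1,1]}'
python3 -c "
from h import *
st()
go([-180,0,200],38,-1)"
```

```text
time_s: 4.25
tool_pos: [0.5226, 0.0372, 0.2004]
orientation: [0.796, -0.439, 0.388, 0.153]
ft_force: [-0.1, -0.5, -0.6]
gripper_width: 0.0001
time_s: 4.75
tool_pos: [0.5226, 0.0372, 0.2004]
orientation: [-0.583, 0.697, -0.307, -0.283]
ft_force: [0.7, 0.4, -1.0]
gripper_width: 0.0004
time_s: 5.25
tool_pos: [0.5226, 0.0372, 0.2004]
orientation: [-0.29, 0.861, -0.183, -0.375]
ft_force: [-0.3, 1.0, -0.1]
gripper_width: -0.0001
case [-180.7   -0.7  198.6] F_case [-0.5   0.9  -0.07] t 5.25 q [ 0.77 -0.85 -0.99  0.65 -1.05 -0.15] g -0.0001
case [-180.7   -0.7  198.6] F_case [-0.5   0.9  -0.07] t 5.25
dp [-0.6 -1.4 -0.8] rot [-30.2  -2.3   3.5]
```

```bash
python3 -m handwheel '{"dp":[[0,0,0],[0,0,0],[0,0,0],[0,0,0],[0,0,0]],"delta_rot":[[-8,-1,1],[-16,-1.5,2],[-24,-2,3],[-30.2,-2.3,3.5],[-30.2,-2.3,3.5]],"grip":[1,1,1,1,1]}'
python3 -c "
from h import *
st()
go([-130,0,98],38,-1)
go([-94,0,98],38,-1)"
```

```text
time_s: 5.75
tool_pos: [0.5228, 0.0373, 0.2003]
orientation: [-0.05, 0.893, -0.1, -0.435]
ft_force: [-0.4, -0.2, 0.3]
gripper_width: -0.0003
case [-180.5   -0.5  198.5] F_case [-0.37 -0.29  0.27] t 5.75 q [ 0.78 -0.77 -0.92  0.62 -1.11  0.38] g -0.0003
case [-180.5   -0.5  198.5] F_case [-0.37 -0.29  0.27] t 5.75
dp [110.3  -0.4  22.1] rot [-0.3 -0.   0. ]
case [-180.5   -0.5  198.5] F_case [-0.37 -0.29  0.27] t 5.75
dp [132.5  -0.5  -6.2] rot [-0.3 -0.   0. ]
```

```bash
python3 -m handwheel '{"dp":[[30,0,9],[60,0,18],[85,0,25],[104,0,30],[104,0,30]],"delta_rot":[[0,0,0],[0,0,0],[0,0,0],[0,0,0],[0,0,0]],"grip":[1,1,1,1,1]}'
python3 -c "
from h import *
st()
go([-94,0,98],38,-1)"
```

```text
time_s: 6.25
tool_pos: [0.5613, 0.0266, 0.0958]
orientation: [-0.051, 0.892, -0.103, -0.437]
ft_force: [-0.1, -0.3, 0.2]
gripper_width: -0.0002
case [-140.6   -2.5   94. ] F_case [-0.   -0.35  0.18] t 6.25 q [ 0.64 -0.6  -1.03  0.7  -0.81  0.29] g -0.0002
case [-140.6   -2.5   94. ] F_case [-0.   -0.35  0.18] t 6.25
dp [ 25.4  -2.9 -39.2] rot [-0.4  0.2 -0.3]
```

```bash
python3 -m handwheel '{"dp":[[7,-1,-10],[14,-2,-20],[20,-3,-30],[25,-3,-39],[25,-3,-39]],"delta_rot":[[0,0,0],[0,0,0],[0,0,0],[0,0,0],[0,0,0]],"grip":[1,1,1,1,1]}'
python3 - <<'E'
from h import *
from bench import *
import cv2
st()
s=observe();f=grab_frame("wrist");cv2.imwrite("pics/w2.png",f["frame"][:,:,::-1])
np.savez("w2.npz",pos=s["tool_pos"],ori=s["orientation"],**f)
E
```

```text
time_s: 6.75
tool_pos: [0.6089, 0.0208, 0.1055]
orientation: [-0.052, 0.893, -0.101, -0.434]
ft_force: [0.3, -1.0, 0.3]
gripper_width: -0.0004
case [-92.9   2.2 103.7] F_case [ 0.48 -0.91  0.31] t 6.75 q [ 0.54 -0.44 -0.92  0.71 -0.72  0.34] g -0.0004
```

View pics/w2.png

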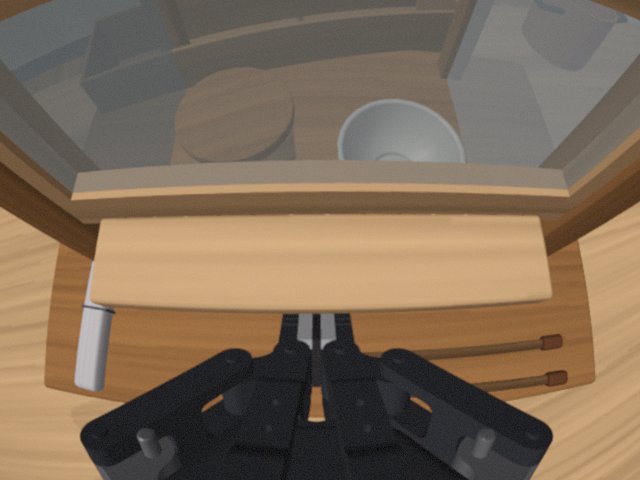

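```bash
python3 -m handwheel '{"dp":[[-1.6,0,-1.2],[-3.2,0,-2.4],[-4.8,0,-3.6],[-6.4,0,-4.8],[-8,0,-6]],"delta_rot":[[0,0,0],[0,0,0],[0,0,0],[0,0,0],[0,0,0]],"grip":[1,1,1,1,1]}'
python3 -c "
from h import *
st()"
python3 -m handwheel '{"dp":[[-1.6,0,-1.2],[-3.2,0,-2.4],[-4.8,0,-3.6],[-6.4,0,-4.8],[-8,0,-6]],"delta_rot":[[0,0,0],[0,0,0],[0,0,0],[0,0,0],[0,0,0]],"grip":[1,1,1,1,1]}'
python3 -c "
from h import *
st()"
```

```text
time_s: 7.3
tool_pos: [0.6076, 0.0203, 0.1128]
orientation: [-0.051, 0.893, -0.101, -0.436]
ft_force: [-0.1, 0.5, -2.1]
gripper_width: -0.0002
case [-94.    1.5 111. ] F_case [-0.21  0.46 -2.13] t 7.3 q [ 0.55 -0.45 -0.9   0.69 -0.74  0.36] g -0.0002
time_s: 7.8
tool_pos: [0.6075, 0.0202, 0.1228]
orientation: [-0.05, 0.893, -0.101, -0.436]
ft_force: [-1.6, 0.4, -2.2]
gripper_width: 0.0002
case [-94.1   1.4 121. ] F_case [-1.68  0.01 -2.24] t 7.8 q [ 0.56 -0.46 -0.89  0.68 -0.76  0.38] g 0.0002
```

```bash
python3 -m handwheel '{"dp":[[-3.2,0,-2.4],[-6.4,0,-4.9],[-9.5,0,-7.4],[-12.6,0,-9.9],[-15.8,0,-12.3]],"delta_rot":[[0,0,0],[0,0,0],[0,0,0],[0,0,0],[0,0,0]],"grip":[1,1,1,1,1]}'
python3 -c "
from h import *
st()"
python3 -m handwheel '{"dp":[[-3.2,0,-2.4],[-6.4,0,-4.9],[-9.5,0,-7.4],[-12.6,0,-9.9],[-15.8,0,-12.3]],"delta_rot":[[0,0,0],[0,0,0],[0,0,0],[0,0,0],[0,0,0]],"grip":[1,1,1,1,1]}'
python3 -c "
from h import *
st()"
```

```text
time_s: 8.3
tool_pos: [0.6075, 0.0202, 0.1431]
orientation: [-0.051, 0.893, -0.101, -0.436]
ft_force: [-2.8, 1.2, -3.5]
gripper_width: 0.0001
case [-94.1   1.4 141.3] F_case [-3.03  0.59 -3.48] t 8.3 q [ 0.56 -0.47 -0.85  0.65 -0.8   0.41] g 0.0001
time_s: 8.8
tool_pos: [0.6075, 0.0202, 0.1631]
orientation: [-0.05, 0.893, -0.101, -0.436]
ft_force: [-1.9, 0.4, -3.5]
gripper_width: -0.0
case [-94.1   1.4 161.3] F_case [-1.98 -0.03 -3.5 ] t 8.8 q [ 0.57 -0.48 -0.82  0.63 -0.84  0.44] g -0.0
```

```bash
python3 -m handwheel '{"dp":[[-3.2,0,-2.4],[-6.4,0,-4.9],[-9.5,0,-7.4],[-12.6,0,-9.9],[-15.8,0,-12.3]],"delta_rot":[[0,0,0],[0,0,0],[0,0,0],[0,0,0],[0,0,0]],"grip":[1,1,1,1,1]}'
python3 -c "
from h import *
st()"
python3 -m handwheel '{"dp":[[-1.6,0,-1.2],[-3.2,0,-2.4],[-4.8,0,-3.6],[-6.4,0,-4.8],[-8,0,-6]],"delta_rot":[[0,0,0],[0,0,0],[0,0,0],[0,0,0],[0,0,0]],"grip":[1,1,1,1,1]}'
python3 - <<'E'
from h import *
from bench import *
import cv2
st()
f=grab_frame("scene");cv2.imwrite("pics/s3.png",cv2.resize(f["frame"][150:350,200:440,::-1],None,fx=3,fy=3))
s=observe();f=grab_frame("wrist");cv2.imwrite("pics/w3.png",f["frame"][:,:,::-1])
np.savez("w3.npz",pos=s["tool_pos"],ori=s["orientation"],**f)
E
```

```text
time_s: 9.3
tool_pos: [0.6075, 0.0202, 0.1832]
orientation: [-0.051, 0.893, -0.101, -0.436]
ft_force: [-3.0, 0.6, -4.8]
gripper_width: 0.0001
case [-94.1   1.4 181.4] F_case [-3.11 -0.05 -4.82] t 9.3 q [ 0.58 -0.49 -0.78  0.61 -0.88  0.47] g 0.0001
time_s: 9.8
tool_pos: [0.6074, 0.0203, 0.1932]
orientation: [-0.051, 0.893, -0.101, -0.436]
ft_force: [-1.1, -0.7, -4.6]
gripper_width: -0.0003
case [-94.2   1.4 191.4] F_case [-0.97 -0.9  -4.62] t 9.8 q [ 0.58 -0.49 -0.76  0.6  -0.9   0.48] g -0.0003
```

View pics/w3.png

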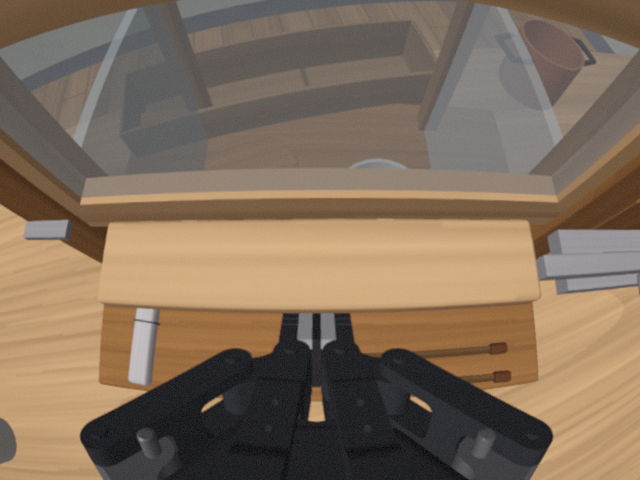

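View pics/s3.png

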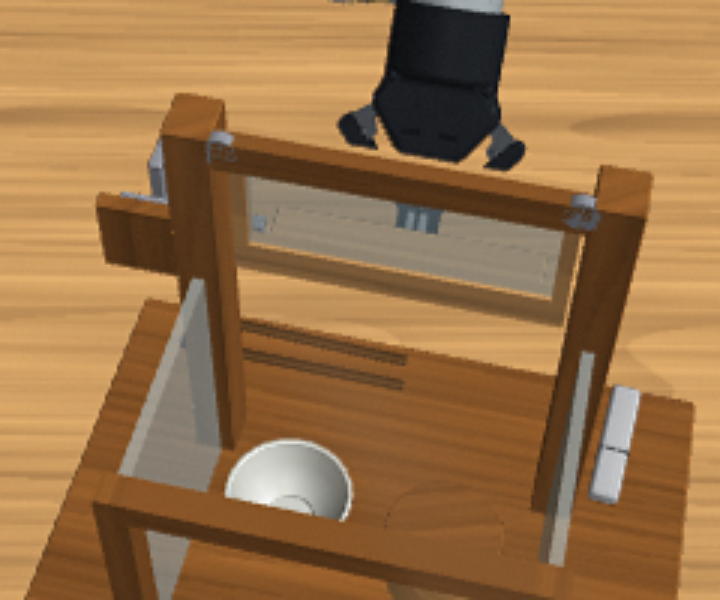

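```bash
python3 -m handwheel '{"dp":[[-0.8,0,-0.6],[-1.6,0,-1.2],[-2.4,0,-1.8],[-3.2,0,-2.4],[-4,0,-3]],"delta_rot":[[0,0,0],[0,0,0],[0,0,0],[0,0,0],[0,0,0]],"grip":[1,1,1,1,1]}'
python3 -c "
from h import *
st()"
python3 -m handwheel '{"dp":[[-0.8,0,-0.6],[-1.6,0,-1.2]],"delta_rot":[[0,0,0],[0,0,0]],"grip":[1,1]}'
python3 -c "
from h import *
st()"
```

```text
time_s: 10.4
tool_pos: [0.6073, 0.0203, 0.198]
orientation: [-0.05, 0.893, -0.101, -0.436]
ft_force: [-1.2, 0.1, -3.4]
gripper_width: -0.0
case [-94.3   1.4 196.2] F_case [-1.17 -0.14 -3.38] t 10.4 q [ 0.58 -0.5  -0.75  0.6  -0.91  0.49] g -0.0
time_s: 10.6
tool_pos: [0.6073, 0.0203, 0.2001]
orientation: [-0.051, 0.893, -0.101, -0.436]
ft_force: [-1.6, -0.0, -3.9]
gripper_width: 0.0001
case [-94.4   1.4 198.3] F_case [-1.58 -0.36 -3.87] t 10.6 q [ 0.58 -0.5  -0.75  0.6  -0.91  0.49] g 0.0001
```

```bash
python3 -m handwheel '{"dp":[[-0.4,0,-0.3],[-0.8,0,-0.6]],"delta_rot":[[0,0,0],[0,0,0]],"grip":[1,1]}'
python3 -c "
from h import *
st()"
```

```text
time_s: 10.8
tool_pos: [0.6072, 0.0203, 0.201]
orientation: [-0.051, 0.893, -0.101, -0.436]
ft_force: [-1.5, 0.3, -4.3]
gripper_width: 0.0
case [-94.4   1.4 199.2] F_case [-1.51  0.02 -4.27] t 10.8 q [ 0.58 -0.5  -0.75  0.59 -0.92  0.49] g 0.0
```

```bash
python3 -m handwheel '{"dp":[[-0.4,0,-0.3],[-0.8,0,-0.6]],"delta_rot":[[0,0,0],[0,0,0]],"grip":[1,1]}'
python3 -m handwheel '{"dp":[[-0.4,0,-0.3],[-0.8,0,-0.6]],"delta_rot":[[0,0,0],[0,0,0]],"grip":[1,1]}'
python3 -c "
from h import *
st()"
```

```text
time_s: 11.0
tool_pos: [0.6072, 0.0203, 0.202]
orientation: [-0.051, 0.893, -0.101, -0.436]
ft_force: [-1.1, -0.0, -3.5]
gripper_width: -0.0001
time_s: 11.2
tool_pos: [0.6072, 0.0203, 0.2031]
orientation: [-0.051, 0.893, -0.101, -0.436]
ft_force: [-0.5, 0.8, -3.8]
gripper_width: -0.0001
case [-94.4   1.4 201.3] F_case [-0.69  0.71 -3.76] t 11.2 q [ 0.58 -0.5  -0.75  0.59 -0.92  0.49] g -0.0001
```

```bash
python3 -m handwheel '{"dp":[[-0.4,0,-0.3],[-0.8,0,-0.6]],"delta_rot":[[0,0,0],[0,0,0]],"grip":[1,1]}'
python3 -c "
from h import *
st()"
```

```text
time_s: 11.4
tool_pos: [0.6072, 0.0203, 0.2041]
orientation: [-0.051, 0.893, -0.101, -0.436]
ft_force: [-0.8, 0.4, -4.8]
gripper_width: 0.0003
case [-94.4   1.4 202.3] F_case [-0.9   0.2  -4.77] t 11.4 q [ 0.58 -0.5  -0.74  0.59 -0.92  0.49] g 0.0003
```

```bash
python3 -m handwheel '{"dp":[[-0.4,0,-0.3],[-0.8,0,-0.6]],"delta_rot":[[0,0,0],[0,0,0]],"grip":[1,1]}'
```

```text
time_s: 11.6
tool_pos: [0.6072, 0.0203, 0.205]
orientation: [-0.051, 0.893, -0.101, -0.436]
ft_force: [-0.8, -0.0, -4.4]
gripper_width: -0.0004
```

```bash
python3 -m handwheel '{"dp":[[-0.4,0,-0.3],[-0.8,0,-0.6]],"delta_rot":[[0,0,0],[0,0,0]],"grip":[1,1]}'
```

```text
time_s: 11.8
tool_pos: [0.6072, 0.0203, 0.2061]
orientation: [-0.051, 0.893, -0.101, -0.436]
ft_force: [-0.8, -0.4, -3.7]
gripper_width: 0.0002
```

```bash
python3 -m handwheel '{"dp":[[-0.4,0,-0.3],[-0.4,0,-0.3]],"delta_rot":[[0,0,0],[0,0,0]],"grip":[1,1]}'
```

```text
time_s: 12.0
tool_pos: [0.607, 0.0203, 0.2063]
orientation: [-0.051, 0.893, -0.101, -0.436]
ft_force: [-1.2, 0.1, -5.2]
gripper_width: -0.0
```

```bash
python3 -m handwheel '{"dp":[[-0.4,0,-0.3],[-0.4,0,-0.3]],"delta_rot":[[0,0,0],[0,0,0]],"grip":[1,1]}'
```

```text
time_s: 12.2
tool_pos: [0.6069, 0.0203, 0.2065]
orientation: [-0.05, 0.893, -0.101, -0.436]
ft_force: [-2.6, 0.5, -6.5]
gripper_width: 0.0001
```

```bash
python3 -m handwheel '{"dp":[[-0.4,0,-0.3],[-0.4,0,-0.3]],"delta_rot":[[0,0,0],[0,0,0]],"grip":[1,1]}'
```

```text
time_s: 12.4
tool_pos: [0.6068, 0.0202, 0.2067]
orientation: [-0.05, 0.893, -0.101, -0.436]
ft_force: [-2.9, 1.9, -7.3]
gripper_width: -0.0001
```

```bash
python3 -m handwheel '{"dp":[[-0.4,0,-0.3],[-0.4,0,-0.3]],"delta_rot":[[0,0,0],[0,0,0]],"grip":[1,1]}'
```

```text
time_s: 12.6
tool_pos: [0.6067, 0.0202, 0.2069]
orientation: [-0.05, 0.893, -0.101, -0.436]
ft_force: [-3.2, 1.2, -8.6]
gripper_width: 0.0
```

```bash
python3 -m handwheel '{"dp":[[-0.4,0,-0.3],[-0.8,0,-0.6]],"delta_rot":[[0,0,0],[0,0,0]],"grip":[1,1]}'
```

```text
time_s: 12.8
tool_pos: [0.6065, 0.0201, 0.2074]
orientation: [-0.05, 0.892, -0.102, -0.437]
ft_force: [-4.1, 1.9, -11.8]
gripper_width: 0.0001
```

```bash
python3 -m handwheel '{"dp":[[-0.4,0,-0.3],[-0.4,0,-0.3]],"delta_rot":[[0,0,0],[0,0,0]],"grip":[1,1]}'
```

```text
time_s: 13.0
tool_pos: [0.6064, 0.0201, 0.2076]
orientation: [-0.05, 0.892, -0.102, -0.437]
ft_force: [-3.6, 2.9, -15.5]
gripper_width: 0.0001
```

```bash
python3 -m handwheel '{"dp":[[0,0,0],[0,0,0],[0,0,0],[0,0,0],[0,0,0]],"delta_rot":[[0,0,0],[0,0,0],[0,0,0],[0,0,0],[0,0,0]],"grip":[1,1,1,1,1]}'
```

```text
time_s: 13.5
tool_pos: [0.6064, 0.0201, 0.2076]
orientation: [-0.05, 0.892, -0.102, -0.437]
ft_force: [-5.5, 2.8, -13.8]
gripper_width: 0.0003
```

```bash
python3 -m handwheel '{"dp":[[0,0,0],[0,0,0],[0,0,0],[0,0,0],[0,0,0]],"delta_rot":[[0,0,0],[0,0,0],[0,0,0],[0,0,0],[0,0,0]],"grip":[1,1,1,1,1]}'; python3 -c "
from h import *
st()"
```

```text
time_s: 14.0
tool_pos: [0.6064, 0.0201, 0.2077]
orientation: [-0.05, 0.892, -0.102, -0.437]
ft_force: [-4.9, 2.1, -15.6]
gripper_width: -0.0003
case [-95.1   1.  205.9] F_case [ -5.2    1.01 -15.62] t 14.0 q [ 0.58 -0.5  -0.74  0.59 -0.93  0.5 ] g -0.0003
```

```bash
python3 -m handwheel '{"dp":[[0.3,0,0.2],[0.5,0,0.4],[0.5,0,0.4],[0.5,0,0.4],[0.5,0,0.4]],"delta_rot":[[0,0,0],[0,0,0],[0,0,0],[0,0,0],[0,0,0]],"grip":[1,1,1,1,1]}'
python3 -m handwheel '{"dp":[[0,0,0],[0,0,0],[0,0,0],[0,0,0],[0,0,0]],"delta_rot":[[0,0,0],[0,0,0],[0,0,0],[0,0,0],[0,0,0]],"grip":[1,1,1,1,1]}'
python3 - <<'E'
from h import *
from bench import *
import cv2
st()
s=observe();f=grab_frame("wrist");cv2.imwrite("pics/w4.png",f["frame"][:,:,::-1])
np.savez("w4.npz",pos=s["tool_pos"],ori=s["orientation"],**f)
E
```

```text
time_s: 14.5
tool_pos: [0.6065, 0.0201, 0.2076]
orientation: [-0.05, 0.892, -0.102, -0.437]
ft_force: [-6.3, 2.9, -13.3]
gripper_width: 0.0
time_s: 15.0
tool_pos: [0.6065, 0.0201, 0.2076]
orientation: [-0.05, 0.892, -0.102, -0.437]
ft_force: [-6.5, 2.3, -13.0]
gripper_width: -0.0
case [-95.    1.  205.8] F_case [ -6.83   0.83 -13.01] t 15.0 q [ 0.58 -0.5  -0.74  0.59 -0.93  0.5 ] g -0.0
```

View pics/w4.png

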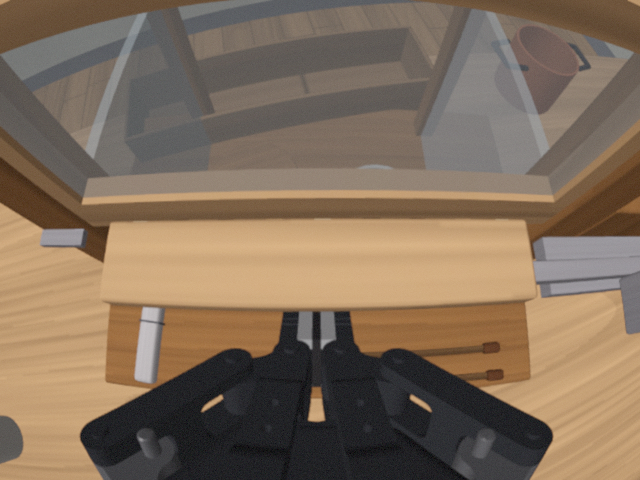

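```bash
python3 -m handwheel '{"dp":[[1.6,0,1.2],[4,0,3],[7.9,0,6.2],[7.9,0,6.2],[7.9,0,6.2]],"delta_rot":[[0,0,0],[0,0,0],[0,0,0],[0,0,0],[0,0,0]],"grip":[1,1,1,1,1]}'
python3 -c "
from h import *
st()
f=dict(np.load('w4.npz'))
print(projw(c2w([(-60,110,223),(-60,140,227),(-95,90,237),(-95,-90,237),(-95,-90,225),(-117,-170,252),(-117,-170,212),(-85,-170,252)]),f).round(0))"
```

```text
time_s: 15.55
tool_pos: [0.6086, 0.0209, 0.2034]
orientation: [-0.051, 0.895, -0.1, -0.433]
ft_force: [0.0, -0.2, 0.3]
gripper_width: 0.0001
case [-93.2   2.3 201.6] F_case [ 0.06 -0.17  0.31] t 15.55 q [ 0.58 -0.5  -0.75  0.6  -0.91  0.49] g 0.0001
[[ 89. 228.]
 [ 41. 226.]
 [ 97. 296.]
 [536. 293.]
 [522. 298.]
 [679. 319.]
 [626. 331.]
 [668. 254.]]
```

```bash
python3 -c "
import cv2,numpy as np
f=np.load('w4.npz')['frame'][:,:,::-1]
cv2.imwrite('pics/w4a.png',cv2.resize(f[215:345,510:640],None,fx=4,fy=4,interpolation=cv2.INTER_CUBIC))"
```

```text
(no output)
```

View pics/w4a.png

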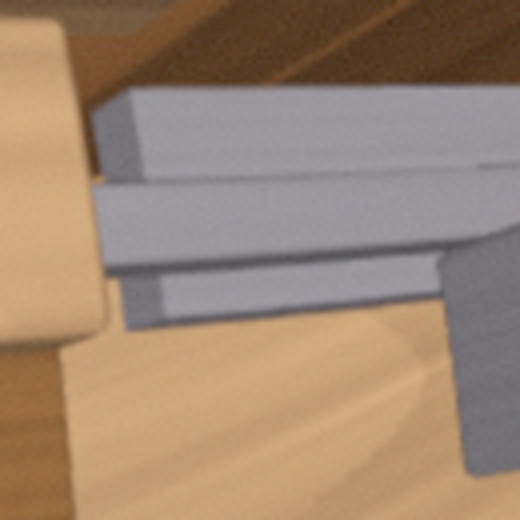

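```bash
python3 -m handwheel '{"dp":[[7,0,6],[-8,0,25],[-30,0,52],[-30,0,52],[-30,0,52]],"delta_rot":[[0,0,0],[0,0,0],[0,0,0],[0,0,0],[0,0,0]],"grip":[1,1,1,1,1]}'
python3 - <<'E'
from h import *
from bench import *
import cv2
st();go([-170,-215,240],38,-1)
s=observe();f=grab_frame("wrist");cv2.imwrite("pics/w5.png",f["frame"][:,:,::-1])
np.savez("w5.npz",pos=s["tool_pos"],ori=s["orientation"],**f)
E
```

```text
time_s: 16.05
tool_pos: [0.5494, 0.0345, 0.1918]
orientation: [-0.051, 0.894, -0.1, -0.434]
ft_force: [-0.4, -0.0, -0.1]
gripper_width: -0.0
case [-153.9    2.5  190. ] F_case [-0.35 -0.1  -0.08] t 16.05 q [ 0.71 -0.68 -0.88  0.62 -1.02  0.4 ] g -0.0
case [-153.9    2.5  190. ] F_case [-0.35 -0.1  -0.08] t 16.05
dp [-49.5 217.4 -19.3] rot [-0.3 -0.1  0.1]
```

View pics/w5.png

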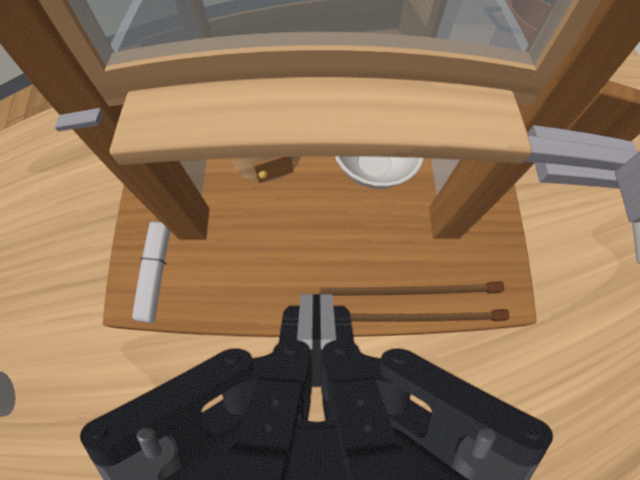

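```bash
python3 -m handwheel '{"dp":[[-15,40,-6],[-30,85,-12],[-49,130,-19],[-49,175,-19],[-49,217,-19]],"delta_rot":[[0,0,0],[0,0,0],[0,0,0],[0,0,0],[0,0,0]],"grip":[1,1,1,1,1]}'
python3 -c "
from h import *
st();go([-170,-215,240],38,-1)"
```

```text
time_s: 16.6
tool_pos: [0.4855, -0.1762, 0.2418]
orientation: [-0.051, 0.894, -0.101, -0.434]
ft_force: [1.8, -0.3, -0.2]
gripper_width: -0.0003
case [-170.  -217.1  240. ] F_case [ 1.82  0.1  -0.16] t 16.6 q [ 0.22 -0.86 -0.79  0.31 -1.05  1.05] g -0.0003
case [-170.  -217.1  240. ] F_case [ 1.82  0.1  -0.16] t 16.6
dp [-0.  -2.1 -0. ] rot [-0.3 -0.1 -0.1]
```

Run:
```python
from h import *
from bench import *
import cv2
st()
go([-106,-208,238],38,-1)
s=observe();f=grab_frame("wrist");cv2.imwrite("pics/w6.png",f["frame"][:,:,::-1])
np.savez("w6.npz",pos=s["tool_pos"],ori=s["orientation"],**f)
print(projw(c2w([(-117,-180,252),(-117,-170,252),(-117,-180,212),(-85,-180,252)]),dict(np.load("w6.npz"))).round())
```

```text
case [-170.  -217.1  240. ] F_case [ 1.82  0.1  -0.16] t 16.6 q [ 0.22 -0.86 -0.79  0.31 -1.05  1.05] g -0.0003
case [-170.  -217.1  240. ] F_case [ 1.82  0.1  -0.16] t 16.6
dp [ 41.   -9.4 -49.1] rot [-0.3 -0.1 -0.1]
[[234. 194.]
 [213. 194.]
 [248. 225.]
 [240. 137.]]
```

View pics/w6.png

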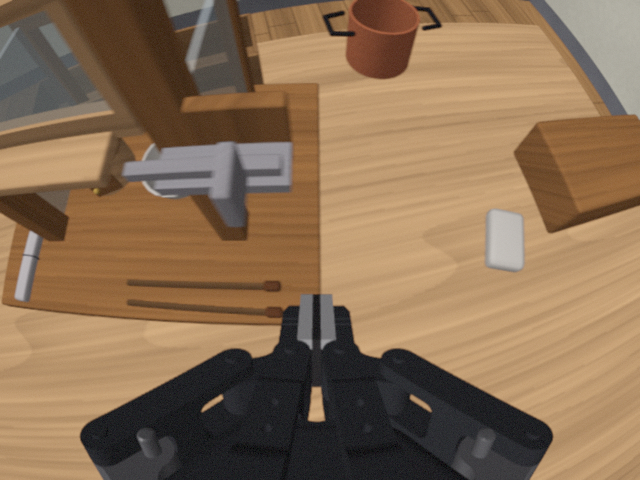

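```bash
python3 -m handwheel '{"dp":[[10,0,-12],[20,0,-24],[30,0,-36],[41,0,-49],[41,0,-49]],"delta_rot":[[0,0,0],[0,0,0],[0,0,0],[0,0,0],[0,0,0]],"grip":[1,1,1,1,1]}'
python3 - <<'E'
from h import *
from bench import *
import cv2
st();go([-106,-190,238],38,-1)
s=observe();f=grab_frame("wrist");cv2.imwrite("pics/w7.png",f["frame"][:,:,::-1])
E
```

```text
time_s: 17.15
tool_pos: [0.5489, -0.1898, 0.2365]
orientation: [-0.051, 0.892, -0.102, -0.437]
ft_force: [-0.1, -0.2, -0.4]
gripper_width: -0.0001
case [-105.1 -216.3  234.7] F_case [-0.06 -0.2  -0.43] t 17.15 q [ 0.14 -0.63 -0.67  0.28 -0.92  1.1 ] g -0.0001
case [-105.1 -216.3  234.7] F_case [-0.06 -0.2  -0.43] t 17.15
dp [ -3.2 -26.3  -1.1] rot [-0.4  0.2 -0.2]
```

View pics/w7.png

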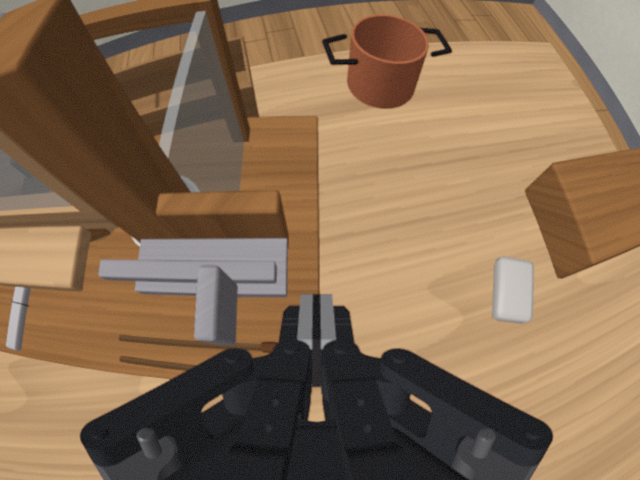

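```bash
python3 -m handwheel '{"dp":[[-1,-3,-3],[-2.3,-6,-6.8],[-2.3,-10,-6.8],[-2.3,-13,-6.8],[-2.3,-16,-6.8]],"delta_rot":[[0,0,0],[0,0,0],[0,0,0],[0,0,0],[0,0,0]],"grip":[1,1,1,1,1]}'
python3 -c "
from h import *
st()"
```

```text
time_s: 17.7
tool_pos: [0.5552, -0.1735, 0.2444]
orientation: [-0.051, 0.893, -0.101, -0.435]
ft_force: [-0.3, -0.2, -0.7]
gripper_width: -0.0003
case [-102.6 -199.1  242.6] F_case [-0.29 -0.26 -0.71] t 17.7 q [ 0.18 -0.63 -0.66  0.31 -0.94  1.05] g -0.0003
```

Push in 2 mm rows until contact.

```bash
python3 -m handwheel '{"dp":[[0,-2,0],[0,-4,0],[0,-6,0],[0,-8,0],[0,-10,0]],"delta_rot":[[0,0,0],[0,0,0],[0,0,0],[0,0,0],[0,0,0]],"grip":[1,1,1,1,1]}'
python3 -c "
from h import *
st()"
python3 -m handwheel '{"dp":[[0,-2,0],[0,-4,0],[0,-6,0],[0,-8,0],[0,-10,0]],"delta_rot":[[0,0,0],[0,0,0],[0,0,0],[0,0,0],[0,0,0]],"grip":[1,1,1,1,1]}'
python3 -c "
from h import *
st()"
```

```text
time_s: 18.2
tool_pos: [0.5574, -0.1643, 0.2442]
orientation: [-0.051, 0.893, -0.101, -0.436]
ft_force: [-0.1, -3.4, 0.7]
gripper_width: -0.0001
case [-102.4 -189.6  242.4] F_case [ 0.66 -3.29  0.7 ] t 18.2 q [ 0.21 -0.63 -0.67  0.32 -0.94  1.02] g -0.0001
time_s: 18.7
tool_pos: [0.5596, -0.1546, 0.2443]
orientation: [-0.051, 0.893, -0.101, -0.436]
ft_force: [-1.4, -2.6, 0.6]
gripper_width: 0.0001
case [-102.4 -179.7  242.5] F_case [-0.76 -2.86  0.56] t 18.7 q [ 0.23 -0.63 -0.68  0.34 -0.94  0.99] g 0.0001
```

```bash
python3 -m handwheel '{"dp":[[0,-2,0],[0,-4,0],[0,-6,0],[0,-8,0],[0,-10,0]],"delta_rot":[[0,0,0],[0,0,0],[0,0,0],[0,0,0],[0,0,0]],"grip":[1,1,1,1,1]}'
python3 - <<'E'
from h import *
from bench import *
import cv2
st()
s=observe();f=grab_frame("wrist");cv2.imwrite("pics/w8.png",f["frame"][:,:,::-1])
E
```

```text
time_s: 19.2
tool_pos: [0.5619, -0.1447, 0.2443]
orientation: [-0.051, 0.893, -0.101, -0.436]
ft_force: [-1.6, -2.8, 1.3]
gripper_width: -0.0004
case [-102.3 -169.5  242.5] F_case [-0.92 -3.12  1.28] t 19.2 q [ 0.26 -0.63 -0.68  0.36 -0.95  0.96] g -0.0004
```

View pics/w8.png

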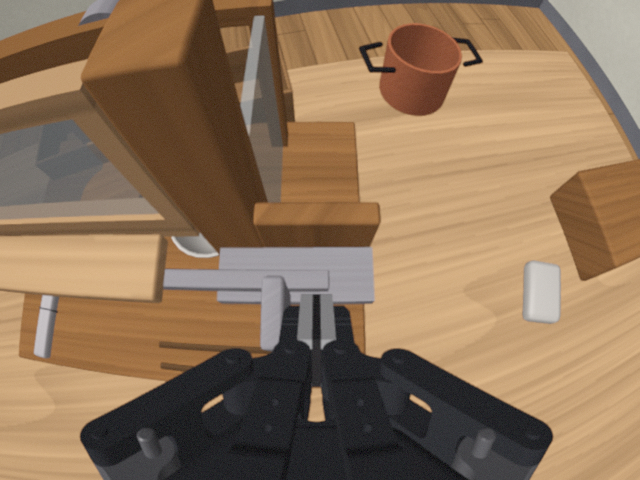

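```bash
python3 -m handwheel '{"dp":[[0,-2,0],[0,-4,0],[0,-6,0],[0,-8,0],[0,-10,0]],"delta_rot":[[0,0,0],[0,0,0],[0,0,0],[0,0,0],[0,0,0]],"grip":[1,1,1,1,1]}'
python3 -c "
from h import *
st()"
python3 -m handwheel '{"dp":[[0,-0.7,0],[0,-1.4,0],[0,-2,0]],"delta_rot":[[0,0,0],[0,0,0],[0,0,0]],"grip":[1,1,1]}'
python3 -c "
from h import *
st()"
```

```text
time_s: 19.75
tool_pos: [0.5642, -0.1349, 0.2443]
orientation: [-0.051, 0.893, -0.101, -0.436]
ft_force: [-2.9, -2.8, -0.3]
gripper_width: 0.0002
case [-102.3 -159.5  242.5] F_case [-2.21 -3.34 -0.35] t 19.75 q [ 0.28 -0.63 -0.69  0.37 -0.95  0.93] g 0.0002
time_s: 20.05
tool_pos: [0.5646, -0.1331, 0.2443]
orientation: [-0.051, 0.893, -0.101, -0.436]
ft_force: [-3.3, -3.2, 0.3]
gripper_width: -0.0003
case [-102.3 -157.6  242.5] F_case [-2.51 -3.87  0.27] t 20.05 q [ 0.29 -0.63 -0.69  0.38 -0.95  0.93] g -0.0003
```

```bash
python3 -m handwheel '{"dp":[[0,-0.7,0],[0,-1.4,0],[0,-2,0]],"delta_rot":[[0,0,0],[0,0,0],[0,0,0]],"grip":[1,1,1]}'
python3 -c "
from h import *
st()"
```

```text
time_s: 20.35
tool_pos: [0.5651, -0.1312, 0.2443]
orientation: [-0.051, 0.893, -0.101, -0.436]
ft_force: [-3.3, -2.4, 0.2]
gripper_width: 0.0001
case [-102.2 -155.6  242.5] F_case [-2.66 -3.09  0.24] t 20.35 q [ 0.29 -0.63 -0.69  0.38 -0.95  0.92] g 0.0001
```

```bash
python3 -m handwheel '{"dp":[[0,-0.5,0],[0,-1,0]],"delta_rot":[[0,0,0],[0,0,0]],"grip":[1,1]}'
```

```text
time_s: 20.55
tool_pos: [0.5653, -0.1302, 0.2443]
orientation: [-0.051, 0.893, -0.101, -0.436]
ft_force: [-2.4, -2.9, -0.4]
gripper_width: 0.0001
```

```bash
python3 -m handwheel '{"dp":[[0,-0.5,0],[0,-1,0]],"delta_rot":[[0,0,0],[0,0,0]],"grip":[1,1]}'
```

```text
time_s: 20.75
tool_pos: [0.5655, -0.1292, 0.2443]
orientation: [-0.051, 0.893, -0.101, -0.436]
ft_force: [-2.5, -2.5, 0.6]
gripper_width: 0.0
```

```bash
python3 -m handwheel '{"dp":[[0,-0.5,0],[0,-1,0]],"delta_rot":[[0,0,0],[0,0,0]],"grip":[1,1]}'
```

```text
time_s: 20.95
tool_pos: [0.5657, -0.1282, 0.2443]
orientation: [-0.051, 0.893, -0.101, -0.436]
ft_force: [-3.3, -3.1, 0.0]
gripper_width: -0.0002
```

Still sliding at ~3 N; continue.

```bash
python3 -m handwheel '{"dp":[[0,-0.5,0],[0,-1,0]],"delta_rot":[[0,0,0],[0,0,0]],"grip":[1,1]}'
```

```text
time_s: 21.15
tool_pos: [0.566, -0.1272, 0.2443]
orientation: [-0.051, 0.893, -0.101, -0.436]
ft_force: [-2.9, -2.2, 0.3]
gripper_width: -0.0
```

```bash
python3 -m handwheel '{"dp":[[0,-0.5,0],[0,-1,0]],"delta_rot":[[0,0,0],[0,0,0]],"grip":[1,1]}'
```

```text
time_s: 21.35
tool_pos: [0.5662, -0.1263, 0.2443]
orientation: [-0.051, 0.893, -0.101, -0.436]
ft_force: [-2.1, -2.4, -0.4]
gripper_width: -0.0
```

```bash
python3 -m handwheel '{"dp":[[0,-0.5,0],[0,-1,0]],"delta_rot":[[0,0,0],[0,0,0]],"grip":[1,1]}'; python3 -c "
from h import *
st()"
```

```text
time_s: 21.55
tool_pos: [0.5664, -0.1253, 0.2443]
orientation: [-0.051, 0.893, -0.101, -0.436]
ft_force: [-2.8, -2.1, -0.1]
gripper_width: 0.0003
case [-102.2 -149.6  242.5] F_case [-2.27 -2.64 -0.07] t 21.55 q [ 0.3  -0.63 -0.69  0.39 -0.95  0.9 ] g 0.0003
```

```bash
python3 -m handwheel '{"dp":[[0,-0.5,0],[0,-1,0]],"delta_rot":[[0,0,0],[0,0,0]],"grip":[1,1]}'
```

```text
time_s: 21.75
tool_pos: [0.5667, -0.1243, 0.2443]
orientation: [-0.051, 0.893, -0.101, -0.436]
ft_force: [-3.3, -2.1, -0.5]
gripper_width: -0.0
```

```bash
python3 -m handwheel '{"dp":[[0,-0.5,0],[0,-1,0]],"delta_rot":[[0,0,0],[0,0,0]],"grip":[1,1]}'
```

```text
time_s: 21.95
tool_pos: [0.5666, -0.1241, 0.2443]
orientation: [-0.05, 0.893, -0.102, -0.436]
ft_force: [-2.3, -6.3, -0.6]
gripper_width: 0.0001
```

```bash
python3 -m handwheel '{"dp":[[0,-0.5,0],[0,-1,0]],"delta_rot":[[0,0,0],[0,0,0]],"grip":[1,1]}'; python3 -c "
from h import *
st()"
```

```text
time_s: 22.15
tool_pos: [0.5665, -0.1238, 0.2443]
orientation: [-0.05, 0.893, -0.103, -0.436]
ft_force: [-1.9, -11.5, -0.3]
gripper_width: -0.0002
case [-102.4 -148.2  242.5] F_case [  0.64 -11.62  -0.31] t 22.15 q [ 0.31 -0.63 -0.69  0.4  -0.96  0.89] g -0.0002
```

```bash
python3 -m handwheel '{"dp":[[0,2,0],[0,8,0],[0,20,0],[0,30,0],[0,30,0]],"delta_rot":[[0,0,0],[0,0,0],[0,0,0],[0,0,0],[0,0,0]],"grip":[1,1,1,1,1]}'
python3 -m handwheel '{"dp":[[-12,0,16],[-25,0,32],[-45,0,47],[-60,0,55],[-60,0,55]],"delta_rot":[[0,0,0],[0,0,0],[0,0,0],[0,0,0],[0,0,0]],"grip":[1,1,1,1,1]}'
python3 - <<'E'
from h import *
from bench import *
import cv2
st()
s=observe();f=grab_frame("wrist");cv2.imwrite("pics/w9.png",f["frame"][:,:,::-1])
np.savez("w9.npz",pos=s["tool_pos"],ori=s["orientation"],**f)
f=grab_frame("top");c=f["frame"][100:280,225:425,::-1]
cv2.imwrite("pics/t9.png",cv2.resize(c,None,fx=3.3,fy=3.3,interpolation=cv2.INTER_CUBIC))
f9=dict(np.load("w9.npz"))
print(projw(c2w([(-95,-90,225),(-95,90,225),(-95,-90,237),(-60,110,225),(-60,140,225),(-117,-130,252),(-117,-130,212),(-117,-140,252)]),f9).round())
E
```

```text
time_s: 22.65
tool_pos: [0.5606, -0.1521, 0.245]
orientation: [-0.051, 0.893, -0.101, -0.435]
ft_force: [0.5, -0.2, 0.4]
gripper_width: -0.0004
time_s: 23.15
tool_pos: [0.4821, -0.1327, 0.2603]
orientation: [-0.051, 0.894, -0.1, -0.433]
ft_force: [0.9, -0.4, 0.8]
gripper_width: 0.0001
case [-182.9 -175.4  258.5] F_case [ 0.93 -0.22  0.85] t 23.15 q [ 0.38 -0.92 -0.81  0.4  -1.14  0.9 ] g 0.0001
[[180. 178.]
 [ -6. 192.]
 [174. 168.]
 [ -8. 158.]
 [-26. 162.]
 [228. 187.]
 [242. 216.]
 [247. 187.]]
```

View pics/w9.png

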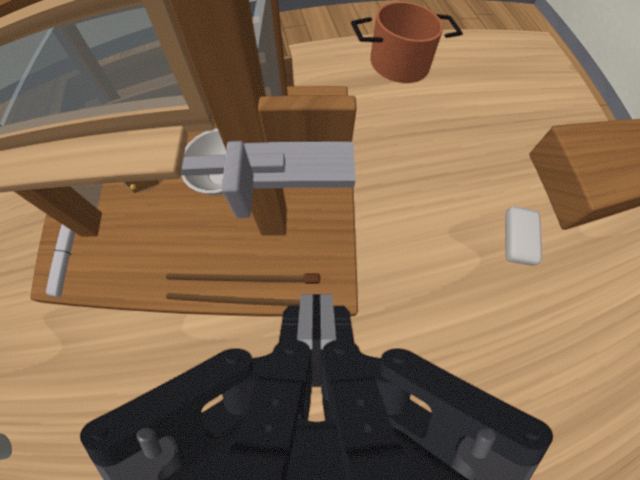

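View pics/t9.png

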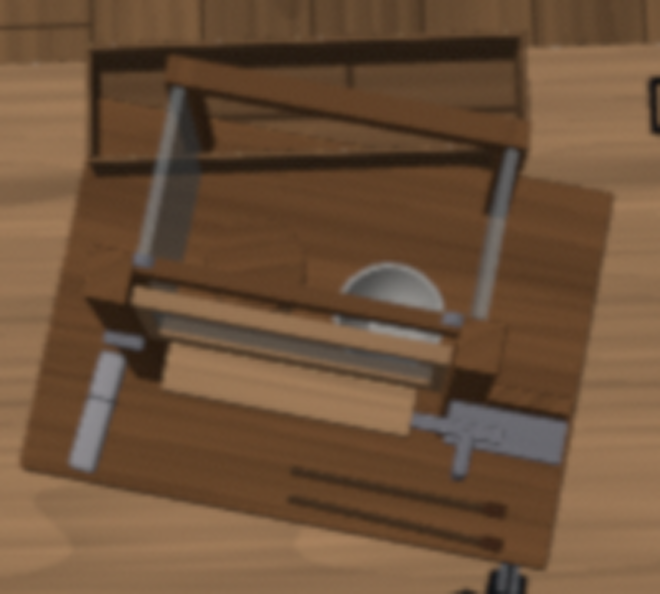

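```bash
python3 -c "
from bench import *
print(job_done())"
```

```text
the job is handed in; nothing more can be done
None
```

The job is handed in, with the sash up at its stop and the bolt pushed fully home under the lip. No verdict was reported.

- **Sash:** I raised it under the lip with closed fingers leaning 38°. At the stop I pressed for about 2 s. The total force was about 16 N for the first second (up to 16.5 N, 15.6 N of it upward), a little over the 12 N asked. I then eased to about 14.5 N (13 N upward) for the second. All of it was within 6–22 N.
- **Bolt:** Sliding took about 3–4 N. It met its stop after roughly 45 mm of travel, and the highest force I read was 11.6 N. I then backed off clear of it.
- **Last checks:** The final wrist and top pictures show the rod under the raised lip. The tab's sideways position in the wrist picture agrees with fully home to within a few pixels. The bystanders in view look where they were, and the force reading with the arm withdrawn was near zero. The bottle and cup on the left were not in the last pictures, but the arm did not go near them.
- **Disagreements:** With the tool turned over, points in the wrist picture sat up to about 18 pixels below where my calibration put them. I therefore judged both stops by the rise in force, not by the images. An early approach ran into the limits of joints 3 and 6, so I turned the tool half round before lifting.

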